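# Turn the marble dish to the camera

## Robot

A 6-joint arm with a two-finger parallel gripper is mounted at the origin on the work surface. World frame = base frame: x ahead of the robot, y to its left, z up, the work surface at z = 0. Lengths are in mm, angles in degrees, forces in N, time in s.
With the tool pointing down it reaches from about 300 to 875 mm from the base axis. Payload 4.2 kg.
Tool frame: the origin (TCP) lies between the finger pads; the fingertips stand 8 mm ahead of it and the grasp point (between the pads) lies 11 mm behind it; z points along the fingers, y is the line along which they close (so a half turn about z gives the same grasp; the last joint's range is limited). The gripper opens to 85 mm and grips with 20 to 120 N. Pads are 22 mm wide; open, the fingers measure 114 mm over their backs; the gripper's body (76 mm by 85 mm) begins 54 mm behind the grasp point. The pads swing forward as they close: fully open they stand 13 mm farther back than shut.
Start: joints at [-68.297, 18.312, 89.639, -0, 72.044, -1.146], TCP at [223.284, -529.891, 239.338] pointing down, gripper open.
Joint ranges: [-177.97, 177.97], [-48.28, 115.42], [12.27, 149.76], [-77.06, 257.06], [2.81, 150.46], [-146.56, 146.56]. Speed limits (degrees/s): [147.25, 147.25, 180, 180, 180, 180].

## Interface

Orientations are given as a 3x3 rotation matrix whose columns are the frame's x, y, z axes.
In Python, from rig import monitor, cams, job, look_for, masks_of, landmark_of gives the robot as it stands.
- The arm moves only by the tool step_arm, never from a script. Its argument "deltas" is a list of rows, each a list of 5 numbers: the closure, from 0 (fully open) to 1 (shut), then the shift along the world's x, y, z in shares of 100 cm (1.0 is 100 cm), then the turn about the world's z in parts of the range, where 1.0 means 90 degrees. A call has 1 to 5 rows; each row is the pose to reach, as a shift and turn from the pose commanded when the call began; what a row does not reach only later rows make up. A row lasts 1/8 s, in which the tool goes at most 62.5 mm and 10.7 degrees, less where a joint would pass 70% of its speed; a pose out of reach is approached as far as the arm can. No shift or turn number may pass 1 either way. A call with a gripper value outside its range is refused whole. The fingers move at their own pace and stop on an object; "grip_force" is the grip in N (left out, the last holds). Time passes only in rows, so rows that repeat a pose let the fingers close. It gives the time, the measured TCP pose, the force, the opening and the grip force at its end, in the units of the state.
- monitor.sense(): the state, without advancing time (a new reading comes with each control period).
- cams.capture(name): name is "scene" or "top"; returns a dict with "frame" (400x640x3 uint8, red, green, blue), "mtx" (3x3 intrinsics, pixels), "rvec" (rotation vector, rad) and "tvec" (3), from world to camera coordinates, as OpenCV has them. Camera axes: x right, y down, z forward; pixel columns grow to the right and rows downward; lengths in mm; the calibration is good to about 2 mm. A picture is of the moment at which its call begins. There is no depth.
- job.hand_in(): hands the job in; it is judged then, once.
Trained networks look in a picture, given as the dict that the camera call returned (one of the last four; its "shot" number tells which), for a name from the list of things; names that differ only in an ending like _2 or _b are one class to them, and where a whole thing is asked for, a point or a joint stands for the part that bears it (a point fixed in the world has none). Each returns a list of dicts, best first, with "score" (0 to 1); they miss things now and then, are a little off and sometimes report something else, mostly with a low value. They report only what shows in the picture. A call takes as long as a camera call.
- look_for(picture, name): "extent" ([left, top, right, bottom] in pixels, round what is visible of it).
- masks_of(picture, name): "mask" (400x640 bool, what is visible of it) and "extent" ([left, top, right, bottom] in pixels, round what is visible of it).
- landmark_of(picture, name): "at" ([row, column] in pixels: a listed point, or the origin of a listed thing).
The state is a dict: "time_s": time; "joint_positions": joint angles; "joint_vel": joint speeds; "joint_torque": joint torques, N m; "position": TCP position; "tcp_rot": TCP orientation; "force": force on the tool from outside, world axes, zero at the start; "wrist_torque": the same for the moment, N m; "grip_width": opening from 0.0 (shut) to 1.0 (fully open); "grip_force": force on a finger pad.
Only numpy, scipy, OpenCV 4.12 (cv2) and the standard library are available. Lean on these libraries where they do the work, as an engineer would, in place of code of your own. Each camera call takes 0.05 s, during which the arm holds its last target. There are 200 camera calls.

## Task

Set the amber glass marble gently into the middle of the white dish and let go of it, without dropping it in. Then lift the dish by its blue handle about 10 cm off the desk without turning it yet, and, keeping it level with the loose marble resting in its centre, give it roughly a quarter turn in the air so that the orange pointer aims at the red camera. Finish holding it still like that, in the air and level; leave the headset, glass cube and pencil cup as they are.

Things in the scene. Friction and masses are not known exactly. Their poses are not given: they have to be found in the camera images.
- dish: Loose white round plastic dish, 124 mm across, rim 21 mm high, about 0.16 kg, on the desk; origin at the centre of its underside, z up, x along the orange stripe and rim block (the pointer). Its floor is a shallow cone (8 degrees), 4 mm above the underside at the centre, so a ball rolls to the middle. Its handle, at -x, starts roughly towards the robot.
- dish_grip (a point): Grip point of the dish's blue handle, 80 mm from the dish's centre along its -x, 40 mm above its underside; axes as the dish. The handle is an upright fin 38 mm long in x (-98 to -60 mm from the dish's centre), 14 mm thick in y, 8 to 58 mm above the underside; pinch it across y from above, 60 N is fine.
- dish_seat (a point): Point 19 mm above the dish's underside on its centre line: where the marble's centre lies when the marble rests centred in the dish.
- marble_center (a point): Centre of the marble.
- marble: Loose amber glass ball, 30 mm across, about 35 g, resting on the brass ring at the start; its origin turns with it as it rolls, use marble_center.
- stand: Small brass ring fixed to the desk, 27 mm across, 12 mm high, the marble sits on it with its centre 24 mm above the desk; it may be left or right of the dish. Origin at the centre of its underside.
- camera: Red two-lens camera body (50 x 34 x 70 mm) on a steel stem and round black foot (70 mm across), 140 mm tall in all, fixed to the desk left or right of the dish; origin at the centre of its foot's underside, z up. The dish's pointer must aim at its vertical axis.
- headset: Loose silver plastic headset with black pads lying on the desk on the other side from the camera, about 160 mm (x, cups to band) by 165 mm (y), 80 mm high, bystander.
- cube: Loose clear glass cube, 45 mm, bystander on the other side of the dish from the marble; origin at the centre of its underside.
- cup: Loose round wooden pencil cup with three pencils, 74 mm across, 95 mm high (pencils reach 170 mm), bystander beyond the dish; origin at the centre of its underside.

How it is judged:
By the outcome, as a careful person would: the job done as asked, in the order asked, and still so for the second after the job is handed in, while the arm keeps its last pose, push and grip.
It also fails if it takes over 64 s, if anything falls off the work surface, if the arm or the gripper's body presses on something with over 40 N, if the wrist force passes 120 N, or if a joint passes its speed limit or range.

## Working session

There is one attempt and no reset: what is moved stays moved. The work goes in short steps, Python scripts to look and compute and a tool call to move; the robot and the scene stay as the last step left them, time stands still between calls to the robot, and variables do not carry over. Pictures are saved under pics/ and viewed, at most 10 in all, crops included, and the job is handed in when it is done.

Besides the shell and the picture viewer there is one more tool, called after "Call:" in YAML: its name, and indented under it one key for each argument. step_arm: Moves the arm, as the interface text tells. Its arguments: {"type":"object","properties":{"deltas":{"type":"array","items":{"type":"array","items":{"type":"number"}}},"grip_force":{"type":"number"}},"required":["deltas"]}

```bash
mkdir -p pics; cat > h.py <<'E'
import numpy as np, cv2
from rig import monitor, cams, job, look_for, masks_of, landmark_of
def shot(n): return cams.capture(n)
def ray(p,rc):
    R,_=cv2.Rodrigues(np.array(p["rvec"],float)); t=np.array(p["tvec"],float).ravel()
    c=-R.T@t
    d=R.T@np.linalg.inv(p["mtx"])@np.array([rc[1],rc[0],1.]); return c,d/np.linalg.norm(d)
def atz(p,rc,z):
    c,d=ray(p,rc); return c+d*(z-c[2])/d[2]
def tri(rs):
    A=sum(np.eye(3)-np.outer(d,d) for c,d in rs); b=sum((np.eye(3)-np.outer(d,d))@c for c,d in rs)
    return np.linalg.solve(A,b)
def proj(p,X): 
    return cv2.projectPoints(np.array(X,float).reshape(-1,1,3),np.array(p["rvec"],float),np.array(p["tvec"],float),np.array(p["mtx"],float),None)[0].reshape(-1,2)
def save(p,f): cv2.imwrite(f,p["frame"][:,:,::-1])
E
python3 - <<'E'
from h import *
np.set_printoptions(precision=1,suppress=True)
S=shot("scene");T=shot("top")
save(S,"pics/s0.png");save(T,"pics/t0.png")
Z=dict(dish=0,dish_grip=40,dish_seat=19,marble_center=24,stand=0,camera=0,headset=0,cube=0,cup=0)
for n,z in Z.items():
    rs=[]
    for k,p in(("S",S),("T",T)):
        l=landmark_of(p,n)
        if l: print(n,k,round(l[0]["score"],2),np.array(l[0]["at"]),atz(p,l[0]["at"],z)); rs.append(ray(p,l[0]["at"]))
    if len(rs)==2: print("   tri",tri(rs))
E
```

```text
dish S 0.58 [211.  334.1] [549.3   8.2   0. ]
dish T 0.71 [211.  319.2] [555.6  13.8   0. ]
   tri [555.   11.1   6. ]
dish_grip T 0.6 [236.8 324.4] [471.1  -2.3  40. ]
dish_seat S 0.95 [204.9 333. ] [545.4   4.3  19. ]
dish_seat T 0.67 [227.2 400.1] [ 502.5 -239.6   19. ]
   tri [ 518.2 -113.4   35. ]
marble_center S 0.57 [184.7 244.1] [ 501.2 -245.5   24. ]
marble_center T 0.5 [226.8 399.9] [ 503.3 -237.9   24. ]
   tri [ 503.6 -241.1   25.9]
stand S 0.45 [189.4 249.4] [ 493.5 -234.7    0. ]
stand T 0.72 [226.5 393.2] [ 506.2 -221.9    0. ]
   tri [ 505.9 -225.2   11.6]
camera S 0.87 [199.4 172.6] [ 556.8 -433.7    0. ]
camera T 0.95 [216.6 461. ] [ 538.2 -439.9    0. ]
   tri [ 539.8 -445.1  -17.6]
headset T 0.67 [201.  191.4] [587.4 424.    0. ]
cube S 0.82 [196.4 403. ] [471.2 194.1   0. ]
cube T 0.71 [237.  264.3] [472.5 187.3   0. ]
   tri [472.5 190.6   0.8]
cup S 0.97 [282. 455.] [745.3 308.4   0. ]
cup T 0.93 [153.1 230.6] [746.4 304.5   0. ]
   tri [746.3 306.2   1. ]
```

```bash
python3 -c "
from h import *
print(monitor.sense())"
```

```text
{'time_s': 1.0, 'joint_positions': array([-6.82988193e+01,  1.83107368e+01,  8.96396729e+01,  2.93294875e-04,
        7.20445757e+01, -1.14675017e+00]), 'joint_vel': array([-0.06759078,  0.01115338, -0.02630917,  0.00844027,  0.17685756,
       -0.00153865]), 'joint_torque': array([-7.65763962e-04, -4.15420353e+01, -2.34425122e+01, -2.17308711e-04,
        2.27118130e-04,  5.43134604e-06]), 'position': array([ 223.26056123, -529.89052007,  239.34502843]), 'tcp_rot': array([[ 9.21539265e-01,  3.88285181e-01,  3.68869871e-05],
       [ 3.88285183e-01, -9.21539261e-01, -7.95177953e-05],
       [ 3.11722528e-06,  8.76014412e-05, -9.99999996e-01]]), 'force': array([-0.49994367, -1.0465904 ,  0.65940771]), 'wrist_torque': array([0.00386946, 0.02045476, 0.004014  ]), 'grip_force': 0.0, 'grip_width': 1.0028555064063542}
```

View pics/s0.png

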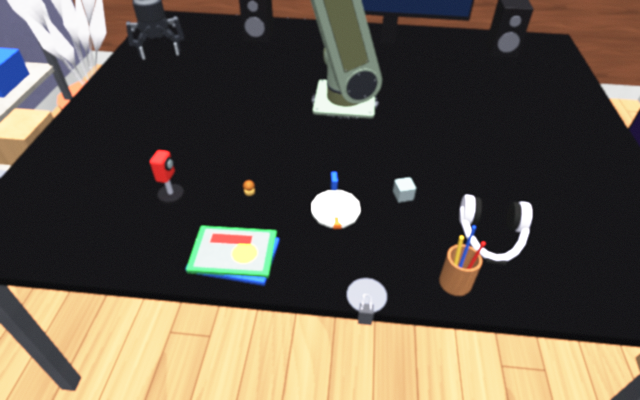

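View pics/t0.png

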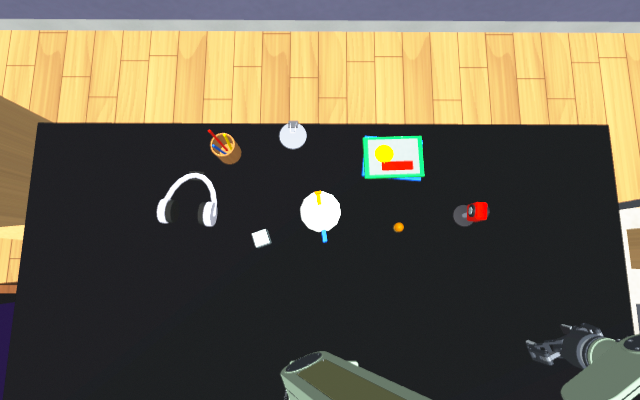

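The scene view shows the marble at (249,187), dish at (335,209) with its handle at (334,180), and the red camera at (165,175). The top view shows the marble at (398,227), dish at (320,211), handle at (324,236), pointer at (319,197) and camera foot at (465,215). I'll refine these by colour.

```bash
cat >> h.py <<'E'
def blob(p,lo,hi,box):
    h=cv2.cvtColor(p["frame"],cv2.COLOR_RGB2HSV); m=cv2.inRange(h,np.array(lo),np.array(hi))
    z=np.zeros_like(m); l,t,r,b=map(int,box); z[t:b,l:r]=m[t:b,l:r]; 
    n,L,st,c=cv2.connectedComponentsWithStats(z)
    if n<2: return None
    i=1+np.argmax(st[1:,4]); return L==i
def cen(m): return np.array(np.nonzero(m)).mean(1)
E
python3 - <<'E'
from h import *
np.set_printoptions(precision=1,suppress=True)
S=shot("scene");T=shot("top")
for nm,lo,hi,bS,bT,z in (("marble",(5,120,60),(28,255,255),(235,170,262,200),(388,217,410,238),24),
  ("handle",(95,120,60),(125,255,255),(322,165,346,195),(312,226,336,248),45),
  ("pointer",(5,120,60),(28,255,255),(322,205,350,235),(308,185,332,210),15),
  ("dish",(0,0,110),(180,110,255),(300,185,370,235),(295,186,345,236),21)):
    for k,p,b in(("S",S,bS),("T",T,bT)):
        m=blob(p,lo,hi,b)
        if nm=="dish":
            cn=max(cv2.findContours(m.astype(np.uint8),0,1)[0],key=cv2.contourArea)
            e=cv2.fitEllipse(cv2.convexHull(cn)); c=e[0][::-1]; print(e)
        else: c=cen(m)
        print(nm,k,m.sum(),np.array(c),atz(p,c,z))
for k,p in(("S",S),("T",T)):
  for n in("camera","dish","marble"):
    q=masks_of(p,n)
    if q: print(n,k,q[0]["score"],q[0]["extent"],cen(q[0]["mask"]))
  q=landmark_of(p,"camera"); print([(a["score"],a["at"]) for a in q])
  print("camera centre", ray(p,(0,0))[0])
# camera hypotheses
for X in [(539,-440),(545,-437),(550,-435),(556,-434)]:
  P=[(X[0],X[1],0),(X[0],X[1],105),(X[0],X[1],140)]
  print(X,proj(S,P).tolist(),proj(T,P).tolist())
cv2.imwrite("pics/z.png",np.hstack([cv2.resize(p["frame"][y:y+60,x:x+60,::-1],(400,400),interpolation=2) for p,x,y in((S,140,145),(T,440,185))]))
E
```

```text
marble S 186 [187.2 248.6] [ 509.6 -231.    24. ]
marble T 93 [226.8 398.2] [ 503.2 -232.7   24. ]
handle S 161 [179.6 333.8] [474.   -0.4  45. ]
handle T 64 [236.4 324. ] [472.1  -1.2  45. ]
pointer S 56 [225.6 336.7] [614.2  19.8  15. ]
pointer T 26 [192.1 317.4] [614.3  19.6  15. ]
((335.3520812988281, 208.1978302001953), (39.0927734375, 50.5825309753418), 93.35694885253906)
dish S 1514 [208.2 335.4] [558.8  11.5  21. ]
((319.96697998046875, 211.16551208496094), (40.66699981689453, 40.96865463256836), 91.6575927734375)
dish T 1259 [211.2 320. ] [552.4  11.3  21. ]
camera S 0.88 [152.2, 154.1, 182.6, 204.4] [177.1 165.2]
dish S 0.66 [313.2, 168.8, 361.0, 227.8] [206.2 334.5]
marble S 0.57 [461.9, 194.3, 530.4, 267.7] [226.  496.5]
[(0.67, [195.9, 171.4])]
camera centre [1395.7   47.6  887.4]
camera T 0.96 [451.5, 199.8, 490.9, 225.2] [213.2 470.1]
dish T 0.67 [302.0, 192.6, 341.5, 241.5] [211.9 320.5]
marble T 0.6 [390.5, 219.2, 404.9, 230.4] [226.5 398.5]
[(0.72, [220.1, 459.5])]
camera centre [ 410.6   11.8 1154. ]
(539, -440) [[172.5280726496456, 194.69166484876897], [163.867360
[... 281 characters left out ...]
289348], [161.05674239083297, 156.91528010717303]] [[459.95974456175514, 214.47372953979183], [473.69777883393346, 210.32313243603235], [478.89551849288716, 208.7527678010977]]
(550, -435) [[172.9700405014569, 197.62722904621728], [164.27742591592997, 168.69896438593912], [161.1329552899558, 158.2344398646169]] [[459.2469020326885, 212.92183560815948], [472.90536081469105, 208.62226059571387], [478.0725406143134, 206.99567318158012]]
(556, -434) [[172.59659632935583, 199.1924710881755], [163.8485529370503, 170.25612487580338], [160.68309790508707, 159.7855889380016]] [[458.82855014628166, 211.06279857437346], [472.43434234400263, 206.58507226072635], [477.58105371421414, 204.89126681402817]]
```

View pics/z.png

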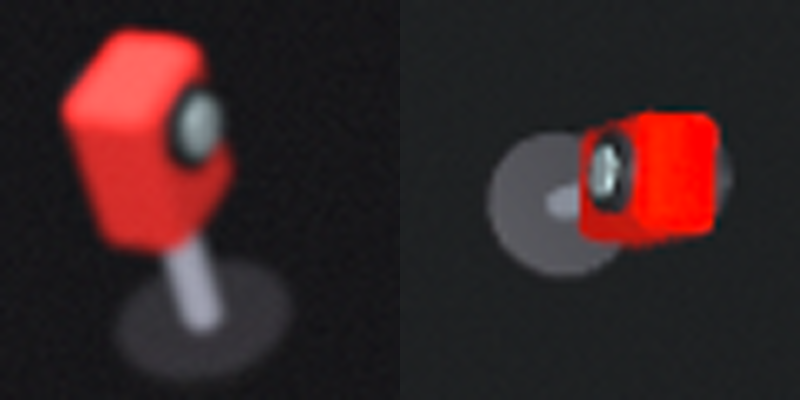

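The zoom shows the camera foot's centre at about (170,193) in the scene view and (464,216) in the top view, which puts the camera near (538,-448). The dish is near (552,11) with yaw about 8.3°. The marble is near (504,-233).

I'll move over the marble and turn to yaw 188° on the way, since that leaves joint 6 room for the quarter turn.

Units first: shifts go in shares of 100 cm and turns go in shares of 90 degrees. So 21 cm is 0.21, 4.2 cm is 0.042, 50 degrees is 0.5556.

Call:
step_arm:
  deltas:
    - [0,0.04,0.042,-0.01,0.1111]
    - [0,0.08,0.084,-0.02,0.2222]
    - [0,0.12,0.126,-0.03,0.3333]
    - [0,0.16,0.168,-0.04,0.4444]
    - [0,0.2,0.21,-0.05,0.5556]

```text
time_s: 2.12
position: [424.5, -318.6, 189.3]
tcp_rot: [[0.29, 0.957, 0.001], [0.957, -0.29, -0.001], [-0.0, 0.001, -1.0]]
force: [1.4, -0.2, -0.2]
grip_width: 1.002
grip_force: 0.0
```

In the tool's units: 8.6 cm is 0.086, 8 cm is 0.08, 50 degrees is 0.5556.

Call:
step_arm:
  deltas:
    - [0,0.02,0.02,-0.01,0.1111]
    - [0,0.04,0.04,-0.02,0.2222]
    - [0,0.06,0.06,-0.03,0.3333]
    - [0,0.08,0.086,-0.04,0.4444]
    - [0,0.08,0.086,-0.05,0.5556]

```text
time_s: 2.75
position: [504.6, -232.3, 139.0]
tcp_rot: [[-0.55, 0.835, 0.001], [0.835, 0.55, 0.0], [-0.0, 0.001, -1.0]]
force: [-0.7, -0.3, -0.3]
grip_width: 0.999
grip_force: 0.0
```

In the tool's units: 50 degrees is 0.5556.

Call:
step_arm:
  deltas:
    - [0,0,0,0,0.1111]
    - [0,0,0,0,0.2222]
    - [0,0,0,0,0.3333]
    - [0,0,0,0,0.4444]
    - [0,0,0,0,0.5556]

```text
time_s: 3.38
position: [503.4, -233.9, 139.4]
tcp_rot: [[-0.993, 0.119, 0.0], [0.119, 0.993, 0.0], [-0.0, 0.0, -1.0]]
force: [-0.4, -0.1, -0.4]
grip_width: 0.997
grip_force: 0.0
```

In the tool's units: 15.5 degrees is 0.1722.

Call:
step_arm:
  deltas:
    - [0,0,0,0,0.1111]
    - [0,0,0,0,0.1722]
    - [0,0,0,0,0.1722]

```text
time_s: 3.75
position: [503.4, -233.9, 139.4]
tcp_rot: [[-0.99, -0.144, 0.0], [-0.144, 0.99, 0.0], [-0.0, 0.0, -1.0]]
force: [-0.4, -0.8, 0.2]
grip_width: 0.999
grip_force: 0.0
```

```bash
python3 - <<'E'
from h import *
np.set_printoptions(precision=1,suppress=True)
s=monitor.sense(); print(s["position"],s["joint_positions"],np.degrees(np.arctan2(s["tcp_rot"][1,0],s["tcp_rot"][0,0])),s["time_s"])
S=shot("scene");T=shot("top")
for k,p in(("S",S),("T",T)):
  for n in("marble_center","marble"):
    print(n,k,[(a["score"],np.array(a["at"]),atz(p,a["at"],24)) for a in landmark_of(p,n)[:2]])
cv2.imwrite("pics/z1.png",np.hstack([cv2.resize(p["frame"][y:y+60,x:x+60,::-1],(400,400),interpolation=0) for p,x,y in((S,220,155),(T,370,195))]))
for X in((504,-233,24),(504,-233,39),(504,-233,0)): print(proj(S,X),proj(T,X))
E
```

```text
[ 503.4 -233.9  139.4] [ -26.1   21.3  100.7    0.    58.  -124.4] -171.7140965610302 3.75
marble_center S [(0.62, array([194. , 404.1]), array([486.5, 193.3,  24. ])), (0.52, array([185.6, 244.9]), array([ 504.5, -242.5,   24. ]))]
marble S [(0.42, array([190. , 250.6]), array([ 519.8, -223.3,   24. ]))]
marble_center T []
marble T []
[[248.3 185.8]] [[398.3 226.6]]
[[247.8 181.8]] [[399.4 226.2]]
[[249.2 192. ]] [[396.7 227.2]]
```

View pics/z1.png

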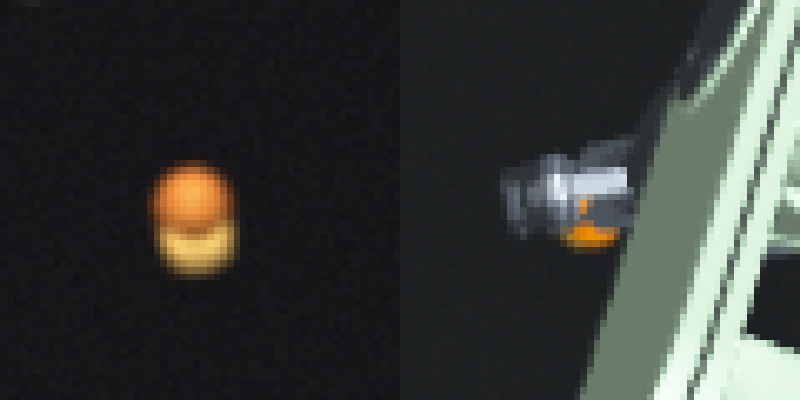

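The scene crop shows the marble's centre at about (248.7,185), so the arm is within about 2 mm of being over it. I'll descend and grip gently.

In the tool's units: -11.8 cm is -0.118, -10 cm is -0.1.

Call:
step_arm:
  deltas:
    - [0,-0.001,0.001,-0.04,0]
    - [0,-0.001,0.001,-0.08,0]
    - [0,-0.001,0.001,-0.1,0]
    - [0,-0.001,0.001,-0.118,0]
    - [0,-0.001,0.001,-0.118,0]

```text
time_s: 4.68
position: [501.4, -232.5, 20.2]
tcp_rot: [[-0.989, -0.145, -0.003], [-0.145, 0.989, 0.001], [0.003, 0.002, -1.0]]
force: [0.6, -0.3, 0.4]
grip_width: 1.002
grip_force: 0.0
```

Call:
step_arm:
  deltas:
    - [0.4,0,0,0,0]
    - [0.7,0,0,0,0]
    - [0.75,0,0,0,0]
    - [0.8,0,0,0,0]
    - [0.8,0,0,0,0]
  grip_force: 20

```text
time_s: 5.3
position: [502.6, -233.1, 21.9]
tcp_rot: [[-0.989, -0.145, 0.001], [-0.145, 0.989, -0.0], [-0.001, -0.001, -1.0]]
force: [-0.4, -0.3, 3.9]
grip_width: 0.336
grip_force: 19.7
```

In the tool's units: 3 cm is 0.03, 1.5 cm is 0.015.

Call:
step_arm:
  deltas:
    - [0.8,0,0,0,0]
    - [0.8,0,0,0,0]
    - [0.8,0,0,0.005,0]
    - [0.8,0,0,0.015,0]
    - [0.8,0,0,0.03,0]

```text
time_s: 5.92
position: [501.9, -232.7, 51.8]
tcp_rot: [[-0.989, -0.145, -0.001], [-0.145, 0.989, 0.001], [0.001, 0.001, -1.0]]
force: [-0.6, -0.1, -0.0]
grip_width: 0.33
grip_force: 19.8
```

```bash
python3 - <<'E'
from h import *
np.set_printoptions(precision=2,suppress=True)
s=monitor.sense(); print(s)
S=shot("scene")
m=blob(S,(5,120,60),(28,255,255),(225,160,270,195)); print(m.sum(),cen(m))
x=s["position"]; print(proj(S,x))
cv2.imwrite("pics/z2.png",cv2.resize(S["frame"][140:210,210:290,::-1],(640,560),interpolation=2))
E
```

```text
{'time_s': 5.925, 'joint_positions': array([ -26.07,   27.  ,  106.55,    0.01,   46.52, -124.42]), 'joint_vel': array([ 0.01, -9.97, -7.06,  0.03, 15.83,  0.07]), 'joint_torque': array([  0.  , -42.29, -16.75,   0.  ,  -0.22,  -0.  ]), 'position': array([ 501.93, -232.68,   51.75]), 'tcp_rot': array([[-0.99, -0.15, -0.  ],
       [-0.15,  0.99,  0.  ],
       [ 0.  ,  0.  , -1.  ]]), 'force': array([-0.6 , -0.14, -0.01]), 'wrist_torque': array([-0.01, -0.06,  0.  ]), 'grip_force': 19.773369133472443, 'grip_width': 0.329666898914203}
225 [183.4  248.04]
[[247.63 177.79]]
```

View pics/z2.png

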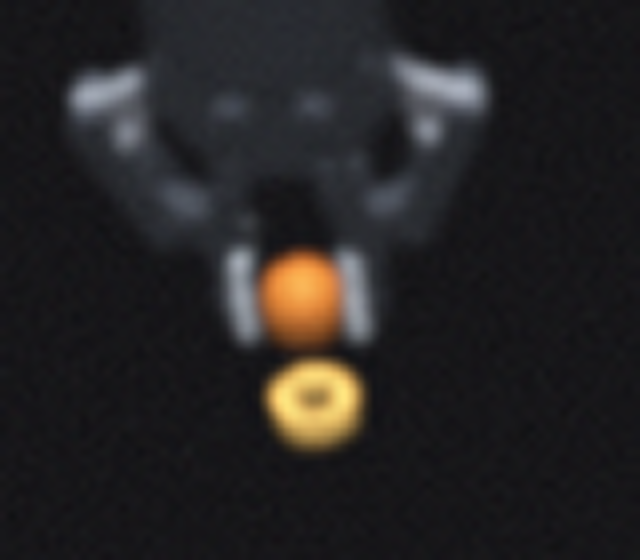

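The picture shows the marble held between the pads, clear of the brass ring at about (249,190). I'll carry it over the dish.

In the tool's units: 11 cm is 0.11, 2.5 cm is 0.025.

Call:
step_arm:
  deltas:
    - [0.8,0.001,0.005,0.02,0]
    - [0.8,0.005,0.025,0.04,0]
    - [0.8,0.01,0.05,0.05,0]
    - [0.8,0.016,0.08,0.05,0]
    - [0.8,0.022,0.11,0.05,0]

```text
time_s: 6.6
position: [524.6, -122.1, 102.2]
tcp_rot: [[-0.989, -0.145, 0.001], [-0.145, 0.989, -0.0], [-0.001, -0.0, -1.0]]
force: [0.2, 0.0, 0.8]
grip_width: 0.336
grip_force: 19.8
```

In the tool's units: 13.4 cm is 0.134, 11.5 cm is 0.115.

Call:
step_arm:
  deltas:
    - [0.8,0.006,0.03,0,0]
    - [0.8,0.012,0.06,0,0]
    - [0.8,0.018,0.09,0,0]
    - [0.8,0.024,0.115,0,0]
    - [0.8,0.0275,0.134,0,0]

```text
time_s: 7.22
position: [552.1, 12.2, 101.8]
tcp_rot: [[-0.989, -0.146, 0.001], [-0.146, 0.989, 0.0], [-0.001, -0.0, -1.0]]
force: [-0.1, 0.3, -0.0]
grip_width: 0.334
grip_force: 19.8
```

In the tool's units: -4.5 cm is -0.045, -3.5 cm is -0.035.

Call:
step_arm:
  deltas:
    - [0.8,0,0,-0.005,0]
    - [0.8,0,0,-0.02,0]
    - [0.8,0,0,-0.035,0]
    - [0.8,0,0,-0.045,0]
    - [0.8,0,0,-0.045,0]

```text
time_s: 7.85
position: [551.0, 10.7, 55.0]
tcp_rot: [[-0.989, -0.145, -0.003], [-0.145, 0.989, 0.0], [0.003, 0.0, -1.0]]
force: [0.6, -0.2, -1.3]
grip_width: 0.33
grip_force: 19.9
```

```bash
python3 - <<'E'
from h import *
np.set_printoptions(precision=2,suppress=True)
s=monitor.sense(); x=s["position"];print(x,s["force"],s["grip_width"])
S=shot("scene");T=shot("top")
print(proj(S,x),proj(S,(552,11,21)),proj(T,x))
cv2.imwrite("pics/z3.png",np.hstack([cv2.resize(p["frame"][y:y+70,x:x+70,::-1],(400,400),interpolation=2) for p,x,y in((S,300,165),(T,285,176))]))
E
```

```text
[550.97  10.73  55.01] [ 0.63 -0.21 -1.29] 0.3297309913922783
[[335.76 196.92]] [[335.35 206.35]] [[320.17 210.26]]
```

View pics/z3.png

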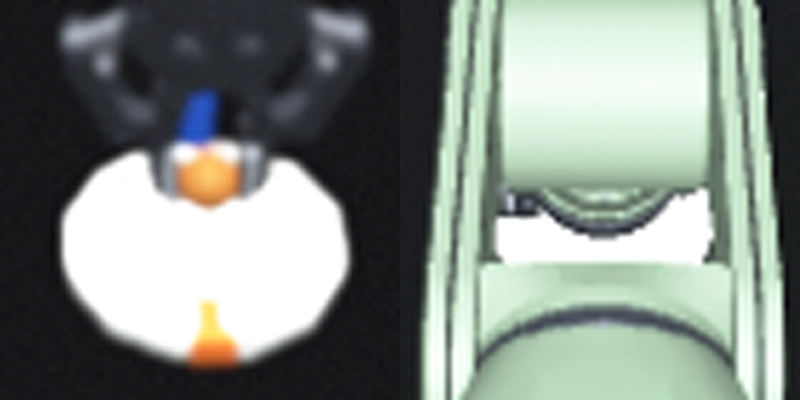

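The scene crop shows the marble at about (336,196), held above the middle of the dish, with both fingers inside the rim and the handle clear behind. I'll lower it slowly.

In the tool's units: -3.4 cm is -0.034, -2.8 cm is -0.028.

Call:
step_arm:
  deltas:
    - [0.8,0,0,-0.008,0]
    - [0.8,0,0,-0.018,0]
    - [0.8,0,0,-0.028,0]
    - [0.8,0,0,-0.034,0]
    - [0.8,0,0,-0.034,0]

```text
time_s: 8.57
position: [551.4, 11.1, 21.6]
tcp_rot: [[-0.989, -0.145, -0.001], [-0.145, 0.989, 0.0], [0.001, 0.0, -1.0]]
force: [0.7, -0.0, -0.2]
grip_width: 0.331
grip_force: 19.9
```

In the tool's units: -0.3 cm is -0.003, -0.2 cm is -0.002.

Call:
step_arm:
  deltas:
    - [0.8,0,0,-0.001,0]
    - [0.8,0,0,-0.002,0]
    - [0.8,0,0,-0.003,0]
    - [0.8,0,0,-0.003,0]
    - [0.8,0,0,-0.003,0]

```text
time_s: 9.2
position: [551.8, 11.1, 19.4]
tcp_rot: [[-0.989, -0.145, 0.0], [-0.145, 0.989, 0.0], [-0.0, 0.0, -1.0]]
force: [-0.0, 0.4, -0.5]
grip_width: 0.33
grip_force: 19.9
```

In the tool's units: -0.1 cm is -0.001, -0.05 cm is -0.0005.

Call:
step_arm:
  deltas:
    - [0.8,0,0,-0.0005,0]
    - [0.8,0,0,-0.001,0]
    - [0.8,0,0,-0.001,0]

```text
time_s: 9.57
position: [551.7, 11.1, 18.3]
tcp_rot: [[-0.989, -0.145, -0.0], [-0.145, 0.989, 0.0], [0.0, 0.0, -1.0]]
force: [-1.3, 0.4, 0.1]
grip_width: 0.331
grip_force: 19.9
```

In the tool's units: -0.05 cm is -0.0005.

Call:
step_arm:
  deltas:
    - [0.8,0,0,-0.0005,0]
    - [0.8,0,0,-0.0005,0]
    - [0.8,0,0,-0.0005,0]

```text
time_s: 9.95
position: [551.8, 11.1, 17.9]
tcp_rot: [[-0.989, -0.145, 0.0], [-0.145, 0.989, 0.0], [-0.0, 0.0, -1.0]]
force: [-0.1, -0.8, 0.2]
grip_width: 0.339
grip_force: 19.9
```

In the tool's units: -0.05 cm is -0.0005.

Call:
step_arm:
  deltas:
    - [0.8,0,0,-0.0005,0]
    - [0.8,0,0,-0.0005,0]
    - [0.8,0,0,-0.0005,0]

```text
time_s: 10.32
position: [551.9, 11.1, 17.5]
tcp_rot: [[-0.989, -0.145, 0.0], [-0.145, 0.989, 0.0], [-0.0, 0.0, -1.0]]
force: [-0.8, -0.2, 2.2]
grip_width: 0.332
grip_force: 20.0
```

In the tool's units: -0.03 cm is -0.0003.

Call:
step_arm:
  deltas:
    - [0.8,0,0,-0.0003,0]
    - [0.8,0,0,-0.0003,0]
    - [0.8,0,0,-0.0003,0]

```text
time_s: 10.7
position: [552.0, 11.1, 17.4]
tcp_rot: [[-0.989, -0.145, 0.001], [-0.145, 0.989, 0.0], [-0.001, 0.0, -1.0]]
force: [-2.0, -0.4, 4.9]
grip_width: 0.33
grip_force: 20.2
```

```bash
python3 - <<'E'
from h import *
np.set_printoptions(precision=2,suppress=True)
for i in range(4):
  s=monitor.sense(); print(s["position"],s["force"],s["grip_width"]); S=shot("scene")
E
```

```text
[552.01  11.12  17.43] [-2.02 -0.42  4.86] 0.3301518936706025
[552.01  11.11  17.44] [-1.47 -0.61  4.8 ] 0.3306105408093254
[552.02  11.1   17.42] [-0.39  0.96  5.93] 0.3316744482232811
[552.02  11.14  17.43] [-1.59  0.27  4.86] 0.3331893991242636
```

The wrist reads 5 N, so the marble is touching the dish. I'll open slowly and then lift clear.

In the tool's units: 0.02 cm is 0.0002.

Call:
step_arm:
  deltas:
    - [0.66,0,0,0.0002,0]
    - [0.63,0,0,0.0002,0]
    - [0.59,0,0,0.0002,0]
    - [0.54,0,0,0.0002,0]
    - [0.48,0,0,0.0002,0]

```text
time_s: 11.52
position: [551.7, 11.1, 17.1]
tcp_rot: [[-0.989, -0.145, -0.0], [-0.145, 0.989, 0.0], [0.0, 0.0, -1.0]]
force: [-0.6, -0.6, -0.9]
grip_width: 0.522
grip_force: 0.0
```

In the tool's units: 10 cm is 0.1, 7 cm is 0.07.

Call:
step_arm:
  deltas:
    - [0.48,0,0,0.003,0]
    - [0.48,0,0,0.015,0]
    - [0.48,0,0,0.04,0]
    - [0.48,0,0,0.07,0]
    - [0.48,0,0,0.1,0]

```text
time_s: 12.15
position: [551.8, 11.1, 119.1]
tcp_rot: [[-0.989, -0.145, 0.001], [-0.145, 0.989, 0.0], [-0.001, -0.0, -1.0]]
force: [0.2, -0.1, -0.5]
grip_width: 0.522
grip_force: 0.0
```

In the tool's units: -16 cm is -0.16, -12 cm is -0.12.

Call:
step_arm:
  deltas:
    - [0.48,-0.04,0,0,0]
    - [0.48,-0.08,0,0,0]
    - [0.48,-0.12,0,0,0]
    - [0.48,-0.16,0,0,0]
    - [0.48,-0.16,0,0,0]

```text
time_s: 12.78
position: [388.8, 11.1, 117.8]
tcp_rot: [[-0.989, -0.145, -0.001], [-0.145, 0.989, 0.0], [0.001, 0.0, -1.0]]
force: [0.6, -0.7, 0.1]
grip_width: 0.522
grip_force: 0.0
```

```bash
cat > m.py <<'E'
from h import *
np.set_printoptions(precision=1,suppress=True)
s=monitor.sense(); print(s["position"],s["time_s"])
S=shot("scene");T=shot("top")
for nm,lo,hi,bS,bT,z in (("handle",(95,120,60),(125,255,255),(322,165,346,200),(312,220,336,255),45),
  ("marble",(5,60,60),(28,255,255),(325,195,346,217),(312,203,330,222),19),
  ("pointer",(5,120,60),(28,255,255),(322,217,350,235),(308,185,332,202),15)):
    for k,p,b in(("S",S,bS),("T",T,bT)):
        m=blob(p,lo,hi,b)
        if m is not None: print(nm,k,m.sum(),cen(m),atz(p,cen(m),z))
E
cat > m2.py <<'E'
from m import *
cv2.imwrite("pics/z4.png",np.hstack([cv2.resize(p["frame"][y:y+70,x:x+70,::-1],(400,400),interpolation=2) for p,x,y in((S,300,165),(T,285,186))]))
E
python3 m2.py
```

```text
[388.8  11.1 117.8] 12.775
handle S 161 [179.6 333.8] [474.   -0.4  45. ]
handle T 66 [236.3 324. ] [472.4  -1.1  45. ]
marble S 57 [206.9 335.5] [552.2  11.4  19. ]
marble T 61 [210.9 320.1] [553.5  10.9  19. ]
pointer S 56 [225.6 336.7] [614.2  19.8  15. ]
pointer T 26 [192.1 317.4] [614.3  19.6  15. ]
```

View pics/z4.png

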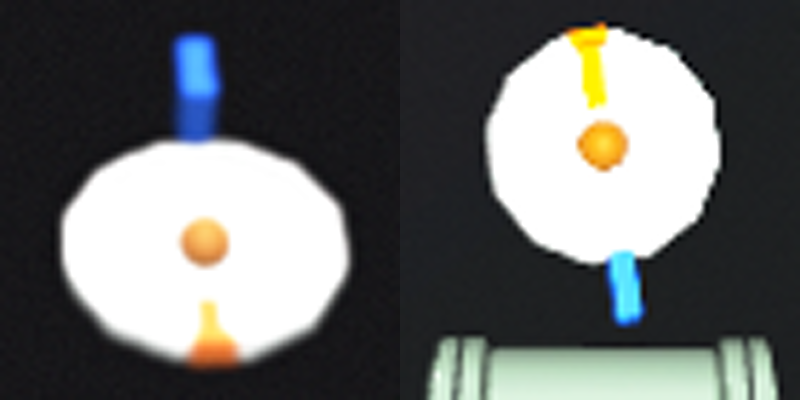

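The crops show the marble resting in the middle of the dish, at about (552.5,11), with the dish unmoved. Next I'll take the handle.

Call:
step_arm:
  deltas:
    - [0.2,0.03,-0.004,0,0]
    - [0,0.06,-0.008,0,0]
    - [0,0.081,-0.0115,-0.01,0]
    - [0,0.081,-0.0115,-0.03,0]
    - [0,0.081,-0.0115,-0.03,0]

```text
time_s: 13.5
position: [473.2, -0.4, 86.2]
tcp_rot: [[-0.989, -0.145, -0.002], [-0.145, 0.989, 0.0], [0.002, 0.001, -1.0]]
force: [0.2, 0.5, 0.3]
grip_width: 1.0
grip_force: 0.0
```

Call:
step_arm:
  deltas:
    - [0,0,0,-0.02,0]
    - [0,0,0,-0.04,0]
    - [0,0,0,-0.055,0]
    - [0,0,0,-0.06,0]
    - [0,0,0,-0.06,0]

```text
time_s: 14.12
position: [473.4, -0.4, 27.7]
tcp_rot: [[-0.989, -0.145, 0.001], [-0.145, 0.989, 0.0], [-0.001, -0.0, -1.0]]
force: [-0.2, 0.1, 0.6]
grip_width: 0.999
grip_force: 0.0
```

```bash
python3 m.py
```

```text
[473.4  -0.4  27.7] 14.125
handle S 161 [179.6 333.8] [474.   -0.4  45. ]
marble S 57 [206.9 335.5] [552.2  11.4  19. ]
marble T 34 [209.3 320.1] [558.6  10.9  19. ]
pointer S 55 [225.7 336.7] [614.5  19.8  15. ]
pointer T 26 [192.1 317.4] [614.3  19.6  15. ]
```

Call:
step_arm:
  deltas:
    - [0.4,0,0,0,0]
    - [0.65,0,0,0,0]
    - [0.74,0,0,0,0]
    - [0.78,0,0,0,0]
    - [0.8,0,0,0,0]
  grip_force: 30

```text
time_s: 14.85
position: [472.8, -0.4, 27.2]
tcp_rot: [[-0.989, -0.145, -0.0], [-0.145, 0.989, 0.0], [0.0, 0.0, -1.0]]
force: [-0.2, 0.9, -0.7]
grip_width: 0.198
grip_force: 0.0
```

Call:
step_arm:
  deltas:
    - [0.82,0,0,0,0]
    - [0.84,0,0,0,0]
    - [0.87,0,0,0,0]
    - [0.92,0,0,0,0]
    - [0.95,0,0,0,0]

```text
time_s: 15.48
position: [472.8, -0.5, 27.3]
tcp_rot: [[-0.989, -0.145, 0.0], [-0.145, 0.989, -0.0], [-0.0, -0.0, -1.0]]
force: [-1.4, -1.2, 0.2]
grip_width: 0.16
grip_force: 30.5
```

Call:
step_arm:
  deltas:
    - [1,0,0,0,0]
    - [1,0,0,0,0]
    - [1,0,0,0,0]
  grip_force: 60

```text
time_s: 15.85
position: [472.8, -0.5, 27.3]
tcp_rot: [[-0.989, -0.145, 0.0], [-0.145, 0.989, -0.0], [-0.0, -0.0, -1.0]]
force: [0.3, -1.9, 1.9]
grip_width: 0.156
grip_force: 60.4
```

```bash
python3 m.py
```

```text
[472.8  -0.5  27.3] 15.85
handle S 120 [178.7 334.1] [470.4  -0.   45. ]
marble S 58 [206.9 335.5] [551.9  11.5  19. ]
marble T 34 [209.4 320.1] [558.4  10.9  19. ]
pointer S 56 [225.6 336.7] [614.2  19.8  15. ]
pointer T 26 [192.1 317.4] [614.3  19.6  15. ]
```

The handle is gripped at 60 N. I'll lift smoothly without turning.

In the tool's units: 1.8 cm is 0.018, 1.2 cm is 0.012.

Call:
step_arm:
  deltas:
    - [1,0,0,0.001,0]
    - [1,0,0,0.003,0]
    - [1,0,0,0.007,0]
    - [1,0,0,0.012,0]
    - [1,0,0,0.018,0]

```text
time_s: 16.58
position: [472.8, -0.4, 45.6]
tcp_rot: [[-0.989, -0.145, -0.0], [-0.145, 0.989, 0.0], [0.0, 0.0, -1.0]]
force: [-0.1, 0.3, -2.7]
grip_width: 0.151
grip_force: 59.8
```

In the tool's units: 3.5 cm is 0.035, 2.8 cm is 0.028.

Call:
step_arm:
  deltas:
    - [1,0,0,0.007,0]
    - [1,0,0,0.014,0]
    - [1,0,0,0.021,0]
    - [1,0,0,0.028,0]
    - [1,0,0,0.035,0]

```text
time_s: 17.2
position: [472.8, -0.4, 80.7]
tcp_rot: [[-0.989, -0.145, -0.0], [-0.145, 0.989, 0.0], [-0.0, 0.0, -1.0]]
force: [0.0, 0.1, -1.9]
grip_width: 0.155
grip_force: 59.8
```

In the tool's units: 3.4 cm is 0.034, 2.8 cm is 0.028.

Call:
step_arm:
  deltas:
    - [1,0,0,0.007,0]
    - [1,0,0,0.014,0]
    - [1,0,0,0.021,0]
    - [1,0,0,0.028,0]
    - [1,0,0,0.034,0]

```text
time_s: 17.82
position: [472.8, -0.4, 114.7]
tcp_rot: [[-0.989, -0.145, 0.0], [-0.145, 0.989, 0.0], [-0.0, 0.0, -1.0]]
force: [-0.2, 0.4, -1.2]
grip_width: 0.158
grip_force: 59.8
```

In the tool's units: 1.3 cm is 0.013, 1.2 cm is 0.012.

Call:
step_arm:
  deltas:
    - [1,0,0,0.005,0]
    - [1,0,0,0.009,0]
    - [1,0,0,0.012,0]
    - [1,0,0,0.013,0]
    - [1,0,0,0.013,0]

```text
time_s: 18.45
position: [472.7, -0.4, 127.2]
tcp_rot: [[-0.989, -0.145, -0.0], [-0.145, 0.989, 0.0], [0.0, 0.0, -1.0]]
force: [-0.3, 0.6, -2.0]
grip_width: 0.155
grip_force: 59.7
```

```bash
python3 - <<'E'
from h import *
np.set_printoptions(precision=2,suppress=True)
s=monitor.sense(); print(s["position"],s["joint_positions"],s["force"],s["wrist_torque"],s["grip_width"])
S=shot("scene");T=shot("top")
for X in((552,11,119),(552,11,121)): print(proj(S,X),proj(T,X))
cv2.imwrite("pics/z5.png",np.hstack([cv2.resize(p["frame"][y:y+80,x:x+80,::-1],(400,400),interpolation=2) for p,x,y in((S,295,130),(T,280,170))]))
E
```

```text
[472.73  -0.38 127.18] [ -1.44  15.37 112.06   0.01  52.58 -99.8 ] [-0.33  0.57 -1.99] [-0.01  0.1   0.07] 0.15531291495667954
[[336.77 178.98]] [[320.1  207.08]]
[[336.8  178.39]] [[320.1  206.99]]
```

View pics/z5.png

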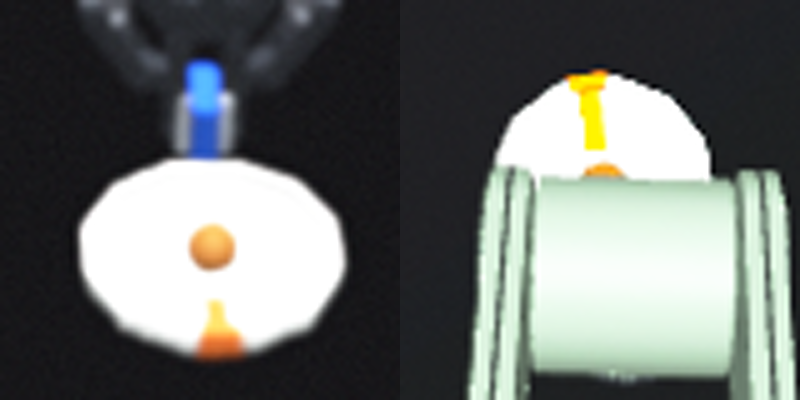

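The crop shows the dish lifted about 10 cm, with the marble still centred at about (337,179), which matches the level prediction of (336.8,179). The line from the grip to the camera is at about -81.7°, so I'll turn -90° about the grip with a smooth ramp.

In the tool's units: -7.5 degrees is -0.0833.

Call:
step_arm:
  deltas:
    - [1,0,0,0,-0.0056]
    - [1,0,0,0,-0.0167]
    - [1,0,0,0,-0.0333]
    - [1,0,0,0,-0.0556]
    - [1,0,0,0,-0.0833]

```text
time_s: 19.18
position: [472.8, -0.4, 127.2]
tcp_rot: [[-1.0, -0.012, 0.0], [-0.012, 1.0, 0.0], [-0.0, 0.0, -1.0]]
force: [-0.7, -0.1, -1.0]
grip_width: 0.155
grip_force: 59.8
```

In the tool's units: -15 degrees is -0.1667.

Call:
step_arm:
  deltas:
    - [1,0,0,0,-0.0333]
    - [1,0,0,0,-0.0667]
    - [1,0,0,0,-0.1]
    - [1,0,0,0,-0.1333]
    - [1,0,0,0,-0.1667]

```text
time_s: 19.8
position: [472.8, -0.4, 127.2]
tcp_rot: [[-0.969, 0.247, 0.0], [0.247, 0.969, 0.0], [0.0, 0.0, -1.0]]
force: [-0.1, -0.0, -1.9]
grip_width: 0.155
grip_force: 59.8
```

In the tool's units: -15 degrees is -0.1667.

Call:
step_arm:
  deltas:
    - [1,0,0,0,-0.0333]
    - [1,0,0,0,-0.0667]
    - [1,0,0,0,-0.1]
    - [1,0,0,0,-0.1333]
    - [1,0,0,0,-0.1667]

```text
time_s: 20.42
position: [472.8, -0.4, 127.2]
tcp_rot: [[-0.872, 0.49, 0.0], [0.49, 0.872, 0.0], [0.0, 0.0, -1.0]]
force: [0.3, 0.4, -2.3]
grip_width: 0.156
grip_force: 59.8
```

In the tool's units: -15 degrees is -0.1667.

Call:
step_arm:
  deltas:
    - [1,0,0,0,-0.0333]
    - [1,0,0,0,-0.0667]
    - [1,0,0,0,-0.1]
    - [1,0,0,0,-0.1333]
    - [1,0,0,0,-0.1667]

```text
time_s: 21.05
position: [472.8, -0.3, 127.2]
tcp_rot: [[-0.715, 0.699, 0.0], [0.699, 0.715, 0.0], [0.0, 0.0, -1.0]]
force: [1.0, -0.2, -1.9]
grip_width: 0.154
grip_force: 59.8
```

In the tool's units: -15 degrees is -0.1667.

Call:
step_arm:
  deltas:
    - [1,0,0,0,-0.0333]
    - [1,0,0,0,-0.0667]
    - [1,0,0,0,-0.1]
    - [1,0,0,0,-0.1333]
    - [1,0,0,0,-0.1667]

```text
time_s: 21.68
position: [472.9, -0.3, 127.3]
tcp_rot: [[-0.51, 0.86, 0.0], [0.86, 0.51, 0.0], [0.0, 0.0, -1.0]]
force: [-0.2, 0.7, -2.1]
grip_width: 0.154
grip_force: 59.8
```

In the tool's units: -15 degrees is -0.1667.

Call:
step_arm:
  deltas:
    - [1,0,0,0,-0.0333]
    - [1,0,0,0,-0.0667]
    - [1,0,0,0,-0.1]
    - [1,0,0,0,-0.1333]
    - [1,0,0,0,-0.1667]

```text
time_s: 22.3
position: [472.9, -0.3, 127.3]
tcp_rot: [[-0.27, 0.963, 0.0], [0.963, 0.27, 0.0], [0.0, 0.001, -1.0]]
force: [-0.1, -0.1, -2.1]
grip_width: 0.153
grip_force: 59.8
```

In the tool's units: -7.5 degrees is -0.0833.

Call:
step_arm:
  deltas:
    - [1,0,0,0,-0.0278]
    - [1,0,0,0,-0.05]
    - [1,0,0,0,-0.0667]
    - [1,0,0,0,-0.0778]
    - [1,0,0,0,-0.0833]

```text
time_s: 22.92
position: [472.8, -0.4, 127.2]
tcp_rot: [[-0.145, 0.989, 0.0], [0.989, 0.145, 0.0], [0.0, 0.0, -1.0]]
force: [0.2, -0.3, -0.9]
grip_width: 0.157
grip_force: 59.8
```

Call:
step_arm:
  deltas:
    - [1,0,0,0,0]
    - [1,0,0,0,0]
    - [1,0,0,0,0]
    - [1,0,0,0,0]
    - [1,0,0,0,0]

```text
time_s: 23.55
position: [472.8, -0.4, 127.2]
tcp_rot: [[-0.145, 0.989, 0.0], [0.989, 0.145, 0.0], [0.0, 0.0, -1.0]]
force: [-0.0, 0.0, -1.1]
grip_width: 0.157
grip_force: 59.8
```

```bash
python3 - <<'E'
from h import *
np.set_printoptions(precision=2,suppress=True)
s=monitor.sense(); print(s["position"],s["joint_positions"],s["force"],s["wrist_torque"],s["grip_width"],s["time_s"])
S=shot("scene");T=shot("top")
for k,p,b in(("S",S,(280,130,350,200)),("T",T,(330,200,400,260))):
    a=np.radians(-81.7); g=np.array([472.7,-.4]); u=np.array([np.cos(a),np.sin(a)])
    P=[(*(g+u*80),119),(*(g+u*142),115),(*g,145)]; q=proj(p,P); print(k,"pred seat/pointer/handle",q.tolist())
    for nm,lo,hi,c,z in(("marble",(5,60,60),(28,255,255),q[0],119),("pointer",(5,120,60),(28,255,255),q[1],115),("handle",(95,120,60),(125,255,255),q[2],145)):
        m=blob(p,lo,hi,(c[0]-9,c[1]-9,c[0]+10,c[1]+10))
        if m is not None: print(nm,m.sum(),cen(m),atz(p,cen(m),z))
cv2.imwrite("pics/z6.png",np.hstack([cv2.resize(p["frame"][y:y+120,x:x+240,::-1],(390,195*1),interpolation=2) for p,x,y in((S,130,110),(T,270,150))]))
cv2.imwrite("pics/z6.png",np.vstack([cv2.resize(p["frame"][y:y+90,x:x+240,::-1],(720,270),interpolation=2) for p,x,y in((S,130,125),(T,270,170))]))
E
```

```text
[472.78  -0.41 127.24] [ -1.44  15.36 112.06   0.    52.57  -9.79] [-0.03  0.02 -1.13] [0.11 0.04 0.  ] 0.15664224390144227 23.55
S pred seat/pointer/handle [[304.2633148300286, 158.86005234646194], [280.5477299946145, 160.41620856204202], [335.154505579905, 150.60977601472078]]
marble 62 [158.73 304.13] [483.75 -79.98 119.  ]
pointer 20 [158.6  279.05] [ 486.38 -146.03  115.  ]
handle 66 [149.64 329.42] [470.5  -15.45 145.  ]
T pred seat/pointer/handle [[351.8592279619126, 230.69601594566444], [373.1127887336459, 227.69099075482023], [324.18278694979153, 234.16726688685702]]
marble 2 [229.5 360. ] [ 487.68 -102.82  119.  ]
pointer 54 [228.   370.74] [ 492.31 -134.1   115.  ]
```

View pics/z6.png

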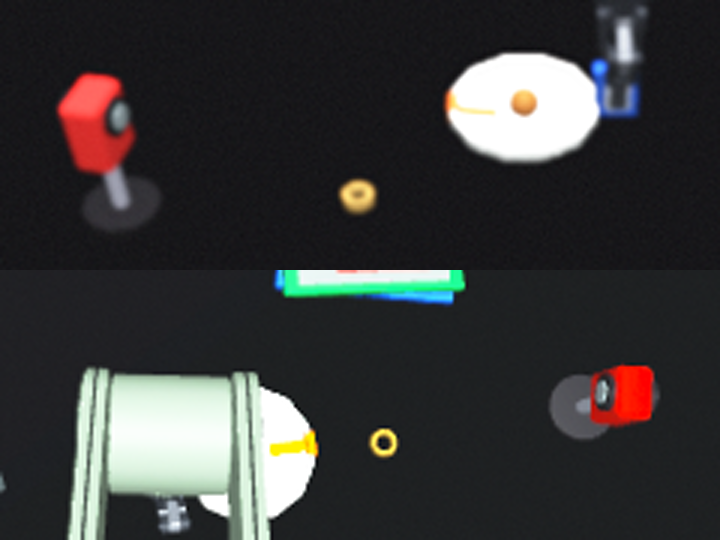

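The final picture shows the dish in the air and level, with the marble at its predicted centre (304,159). The pointer lies on the line to the camera's axis to within about 1°, and the bystanders are untouched.

```bash
python3 -c "
from h import *
print(job.hand_in())"
```

```text
the job is handed in; nothing more can be done
None
```

The job is handed in, with no verdict returned: the marble was set gently in the middle of the dish, and the dish is held level about 10 cm up, turned 90° so its pointer aims at the red camera to within about 1°, with the marble still centred.

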